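# Lay out the fittings and draw the stick gauge to its rider

### The job

Lay out the fittings for the next walking stick in the wooden rack: stand the brass collar in the pocket with one dot first, then the black rubber tip in the pocket with two dots; then release the telescoping gauge arm by pressing its red lock button, draw the arm out by its wooden knob until the red pointer is level with the orange rider on the scale, and finish while still holding the knob there against its spring. Leave the rider, the steel spike in the third pocket and everything else on the bench as they are.

Things in the scene. Friction and masses are not known exactly. Their poses are not given: they have to be found in the camera images.
- collar_mid (a point): Centre (25 above its underside) of the loose brass collar: an upright plain cylinder 25 dia x 50 high, about 90 g, standing on the bench; its z points up.
- tip_mid (a point): Centre (25 above its underside) of the loose black rubber tip: an upright cylinder 25 dia x 50 high with a foot 30 dia over its lowest 8 (tapering off by 11 up), about 50 g, standing on the bench; its z points up.
- spike_mid (a point): Centre of the steel spike, 25 dia x 50 high with a pointed top, that already stands loose in the three-dot pocket; leave it.
- rack: Pale wooden rack fixed to the bench, 215 long (its x) x 76 wide (its y) x 28 high, three round pockets in a row along its x, 68 apart; origin at the centre of its underside, z up. Black dots (one, two, three) on its top beside each pocket, on its +y side. The pockets are 37 dia and 16 deep, open upward; the floor of each is 12 above the bench, so a seated fitting stands 34 out of the rack with its centre 37 above the bench.
- pocket1 (a point): Centre of the floor of the one-dot pocket (the one at the rack's -x end, nearest the robot), 12 above the bench.
- pocket2 (a point): Centre of the floor of the two-dot pocket (the middle one), 12 above the bench.
- pocket3 (a point): Centre of the floor of the three-dot pocket, 12 above the bench, filled by the spike.
- gauge: The stick gauge fixed to the bench: dark wooden base board 340 x 100 x 12 high, on it a green housing (46 wide, top 50 above the bench, from x = -150 to +5) out of which an aluminium bar telescopes along the gauge's +x axis. Origin at bench height under the bar's centre line; z up. Beside the bar on its -y side runs a white scale, top 30 above the bench, with black ticks every 10.
- button_top (a point): Centre of the top of the red round lock button (26 dia), on top of the housing 60 behind the gauge's origin and 71 above the bench; it is pressed straight down, springs back, and takes about 5 N to push fully down 7.
- lock_button (a joint): Travel of the lock button in m: 0 up, 0.007 fully down. The arm is locked fully home until the button is more than about 0.005 down; it then pops out by about 0.015 on its spring and stays free when the button is let go.
- knob (a point): Grip point of the upright round wooden knob on the moving arm: 24 dia, from 46 to 110 above the bench, this point on its axis 85 above the bench; nothing within 25 of it above 51 high. It moves only along the gauge's x, from 30 in front of the gauge's origin when home to 165 at full draw (travel 135). A spring of about 45 N/m, at rest when 18 out, pulls the arm back with 2 to 5 N at the marks; let go, it slides back.
- gauge_arm: The moving arm (bar, knob and pointer); its axes are those of the gauge and its origin coincides with the gauge's when home, so its displacement along the gauge's x is the travel.
- pointer (a point): Outer tip of the thin red pointer on the arm, over the scale, at the same place along the gauge's x as the knob's axis, 35 above the bench.
- rider_mark (a point): Middle of the orange rider (6 wide along the gauge's x) on the scale's outer edge, 34 above the bench: the mark to set the pointer to, 60 to 120 of travel from home. It slides stiffly; do not move it.
- glue: Bystander, leave alone: white glue bottle with a yellow label and orange cap, 52 dia x 140 high; origin at the centre of its underside.
- wax_tin: Bystander, leave alone: flat round wax tin, 68 dia x 30 high; origin at the centre of its underside.
- cork_block: Bystander, leave alone: cork sanding block 45 x 75 x 30; origin at the centre of its underside.
- handle_blank: Bystander, leave alone: dark wooden stick-handle blank, about 135 long, 32 thick, lying on the bench; origin on its underside near the middle.
- rasp: Bystander, leave alone: rasp lying flat: pale wooden handle and dark blade, 280 long along its x, 24 wide; origin on its underside near the middle.
- mallet: Bystander, leave alone: wooden mallet lying down, 245 long, head 100 wide and 64 high; origin on its underside near the middle.

How it is judged:
On the way, in this order (a step that is already met when the one before it is completed fails the run):
1. the brass collar stands seated in the one-dot pocket (horizontal distance between collar_mid and pocket1 below 0.007 m and z of collar_mid in the frame of rack below 0.041 m and angle between collar_mid's own z axis and vertical below 0.12 rad), for 0.2 s.
2. the rubber tip stands seated in the two-dot pocket, the collar still in place (all of step 1 and horizontal distance between tip_mid and pocket2 below 0.007 m and z of tip_mid in the frame of rack below 0.041 m and angle between tip_mid's own z axis and vertical below 0.12 rad), for 0.2 s.
3. the lock button is pressed down and frees the arm (all of step 2 and value of joint lock_button above 0.0035 m and x of gauge_arm in the frame of gauge above 0.003 m), for 0.05 s.
At the end, for the whole second after the job is handed in: Collar in the one-dot pocket, tip in the two-dot pocket (within 7 mm of centre, seated within 4 mm, upright within 0.12 rad, still, let go); the fingers hold the gauge arm still (over 1 N, under 10 mm/s), pointer within 5 mm of the rider's middle along the scale (all of step 2 and x of pointer in the frame of rider_mark between -0.005 and 0.005 m and linear speed of gauge_arm below 0.01 m/s and contact force between the fingers and gauge_arm above 1 N and contact force between the fingers and collar below 0.05 N and contact force between the fingers and tip below 0.05 N and linear speed of each of collar, tip below 0.02 m/s); the arm keeps its last pose, push and grip.
It fails at once if the orange rider is shifted by more than 5 mm (distance of rider_mark from where it was at the start of the episode above 0.005 m).
It fails at once if the spike is moved by more than 15 mm (distance of spike_mid from where it was at the start of the episode above 0.015 m).
It fails at once if a bystander is moved by more than 30 mm (distance of any of glue, wax_tin, cork_block, handle_blank, rasp, mallet from where it was at the start of the episode above 0.03 m).
It also fails if it takes over 67 s, if anything falls off the work surface, if the arm or the gripper's body presses on something with over 40 N, if the wrist force passes 120 N, or if a joint passes its speed limit or range.

### The arm

A 7-joint arm with a two-finger parallel gripper is mounted at the origin on the work surface. World frame = base frame: x ahead of the robot, y to its left, z up, the work surface at z = 0. Lengths are in m, angles in rad, forces in N, time in s.
With the tool pointing down it reaches from about 0.4 to 0.85 m from the base axis. Payload 4.5 kg.
Tool frame: the origin (TCP) lies midway between the tips of the shut fingers; the grasp point (between the pads) lies 19 mm behind it; z points along the fingers, y is the line along which they close (so a half turn about z gives the same grasp; the last joint's range is limited). The gripper opens to 88 mm and grips with 3 to 60 N. Pads are 18 mm wide; open, the fingers measure 123 mm over their backs; the gripper's body (75 mm by 187 mm) begins 45 mm behind the grasp point.
Start: joints at [-1.281, 0.689, -0.195, 1.565, 0.157, 0.902, -0.215], TCP at [0.158, 0.605, 0.239] pointing down, gripper open.
Joint ranges: [-3.01, 3.01], [-0.46, 2.08], [-1.47, 1.51], [0.13, 2.56], [-1, 4.14], [0.04, 2.09], [-2.66, 2.66]. Speed limits (rad/s): [2.57, 2.57, 3.14, 3.14, 3.14, 3.14, 3.14].

### API

Orientations are given as a unit quaternion [x, y, z, w].
In Python, from workcell import bot gives the robot as it stands. Calls block until the motion is done:
- bot.movep(position, orientation): joint-space move of the TCP to a pose.
- bot.line_to(position, frame=None, vel=0.15): straight line of the TCP; frame=None keeps the orientation; vel is the mean speed in m/s.
- bot.set_joints(angles): joint-space move.
- bot.set_gripper(opening): opening from 0.0 (shut) to 1.0 (fully open); the grip force is fixed at half the most; returns when the fingers have stopped.
- bot.wait(seconds).
- bot.ik(position, orientation): joint angles nearest the present ones, or None.
- bot.get_obs(): the state.
- bot.capture(name): name is "scene" or "side" or "wrist"; returns the picture (384x512x3 uint8, red, green, blue); there is no depth.
- bot.camera_info(name): a dict with "camera_matrix" (3x3 intrinsics, pixels), "xyz" and "orientation" of the camera in the world. Camera axes: x right, y up, looking along -z (the intrinsics and any distortion apply to the point x, -y, -z); pixel columns grow to the right and rows downward; lengths in m; the calibration is good to about 2 mm. A picture is of the moment at which its call begins: read the wrist's pose just before it. camera_info takes no time and is no camera call; for the wrist camera it gives the pose at the moment of the call.
A pose or a line that the arm cannot do raises bot.IKError and nothing moves.
- bot.finish_job(): hands the job in; it is judged then, once.
The state is a dict: "t": time; "q": joint angles; "qvel": joint speeds; "effort": joint torques, N m; "eef_pos": TCP position; "tcp_rot": TCP orientation; "force": force on the tool from outside, world axes, zero at the start; "torque": the same for the moment, N m; "finger_gap": opening from 0.0 (shut) to 1.0 (fully open); "grasp_force": force on a finger pad.
Only numpy, scipy, OpenCV 4.12 (cv2) and the standard library are available. Lean on these libraries where they do the work, as an engineer would, in place of code of your own. Each camera call takes 0.05 s, during which the arm holds its last target. There are 200 camera calls.

## Working session

There is one attempt and no reset: what is moved stays moved. The work goes in short steps, each a Python script; the robot and the scene stay as the last script left them, time stands still between calls to the robot, and variables do not carry over. Pictures are saved under pics/ and viewed, at most 10 in all, crops included, and the job is handed in when it is done.

```bash
mkdir -p pics; ls; python3 - <<'E'
from workcell import bot
import cv2,numpy as np
o=bot.get_obs();print(o['t'],o['eef_pos'],o['tcp_rot'],o['force'])
for n in('scene','side','wrist'):
    i=bot.camera_info(n);print(n,i)
    cv2.imwrite(f'pics/{n}0.png',bot.capture(n)[:,:,::-1])
a=cv2.imread('pics/scene0.png');b=cv2.imread('pics/side0.png')
cv2.imwrite('pics/s1.png',cv2.resize(a,(800,600)));cv2.imwrite('pics/s2.png',cv2.resize(b,(800,600)))
E
```

```text
pics
0.0 [0.15802651 0.60401782 0.2379003 ] [ 1.27489916e-01  9.91839418e-01 -9.42508857e-04 -3.30892849e-05] [-0.57612646  0.47327772 -0.2850173 ]
scene {'camera_matrix': array([[346.70055245,   0.        , 253.84358183],
       [  0.        , 346.70055245, 192.48117151],
       [  0.        ,   0.        ,   1.        ]]), 'xyz': array([1.07775693, 0.43643676, 1.09388733]), 'orientation': array([0.11573817, 0.25741924, 0.86466114, 0.41557324])}
side {'camera_matrix': array([[472.30710827,   0.        , 258.92263369],
       [  0.        , 472.30710827, 193.51604284],
       [  0.        ,   0.        ,   1.        ]]), 'xyz': array([-0.02077831, -1.21981573,  0.93890278]), 'orientation': array([ 0.47155347, -0.11006062, -0.20113154,  0.85151048])}
wrist {'camera_matrix': array([[339.60860115,   0.        , 256.52869215],
       [  0.        , 339.60860115, 190.49014434],
       [  0.        ,   0.        ,   1.        ]]), 'xyz': array([0.08439219, 0.62389199, 0.38404966]), 'orientation': array([-0.11821475, -0.09070079,  0.604358  ,  0.78265576])}
```

View pics/s1.png

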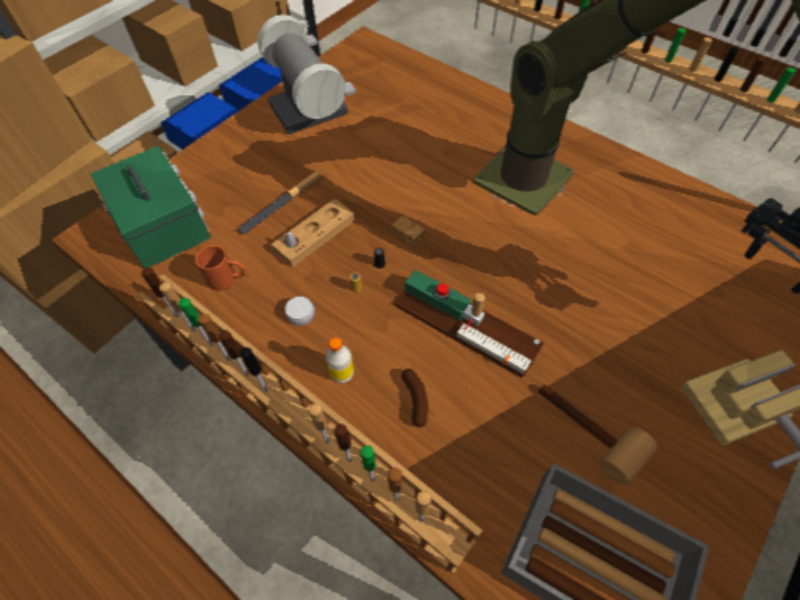

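View pics/s2.png

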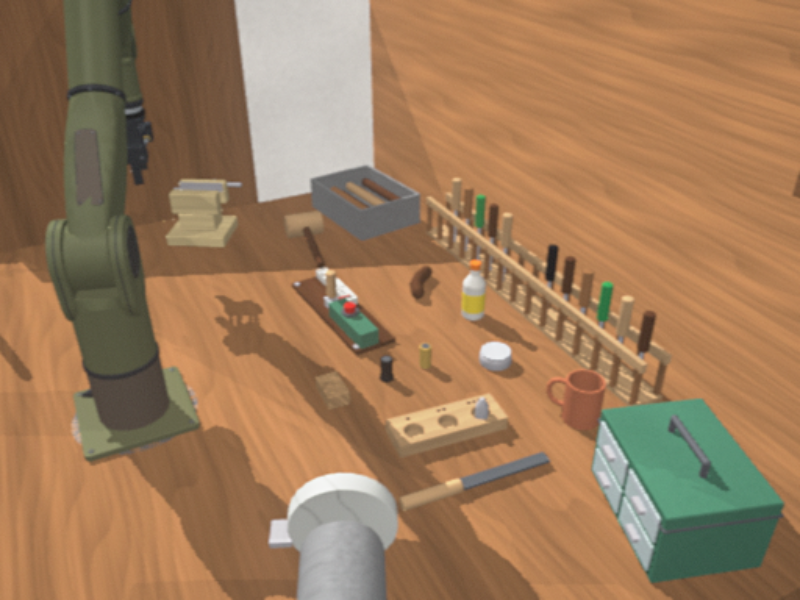

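The scene and side views show the collar at about (356,282) and (425,356), and the tip at (379,258) and (386,368). The rack is at (313,232), the red button at (442,289), the knob at (479,297) and the rider at (506,359). Next I cast rays for rough positions.

```bash
cat > h.py <<'E'
import cv2,numpy as np
from scipy.spatial.transform import Rotation as R
def ray(info,u,v):
    K=info['camera_matrix'];d=np.array([(u-K[0,2])/K[0,0],-(v-K[1,2])/K[1,1],-1.])
    return np.array(info['xyz']),R.from_quat(info['orientation']).apply(d)
def onplane(info,u,v,z):
    o,d=ray(info,u,v);return o+d*(z-o[2])/d[2]
def proj(info,p):
    c=R.from_quat(info['orientation']).inv().apply(np.asarray(p)-info['xyz']);K=info['camera_matrix']
    return np.array([K[0,2]-K[0,0]*c[0]/c[2],K[1,2]+K[1,1]*c[1]/c[2]])
def down(yaw):  # tool z down, tool y axis at angle yaw in the world xy plane
    y=np.array([np.cos(yaw),np.sin(yaw),0]);z=np.array([0,0,-1.]);x=np.cross(y,z)
    return R.from_matrix(np.c_[x,y,z]).as_quat()
E
python3 - <<'E'
from h import *
from workcell import bot
S=bot.camera_info('scene');D=bot.camera_info('side');f=1/1.5625
np.set_printoptions(precision=4,suppress=True)
P={'collar':((356,276),(425,347),.05),'tip':((379,251),(386,358),.05),'button':((442,289),(350,308),.071),'knobtop':((479,295),(330,272),.11),
'p1':((341,213),(414,430),.028),'p2':((313,228),(447,421),.028),'spike':((291,238),(482,403),.05),'rider':((506,359),None,.034),
'glue':((337,343),(475,265),.14),'tin':((299,308),(495,350),.03),'cork':((408,228),(333,388),.03)}
for k,(a,b,z) in P.items():
    print(k,onplane(S,a[0]*f,a[1]*f,z)[:2],onplane(D,b[0]*f,b[1]*f,z)[:2] if b else '')
i=bot.camera_info('wrist');o=bot.get_obs();T=R.from_quat(o['tcp_rot'])
print('cam in tool',T.inv().apply(i['xyz']-o['eef_pos']),'look',T.inv().apply(ray(i,256,190)[1]), 'right',T.inv().apply(R.from_quat(i['orientation']).apply([1,0,0])))
E
```

```text
collar [ 0.569  -0.1159] [ 0.5706 -0.1243]
tip [ 0.478  -0.1211] [ 0.4822 -0.1226]
button [0.4851 0.0728] [0.4785 0.0532]
knobtop [0.4706 0.1588] [0.4748 0.1564]
p1 [ 0.4305 -0.2918] [ 0.4461 -0.3178]
p2 [ 0.5131 -0.314 ] [ 0.5118 -0.3233]
spike [ 0.5822 -0.3192] [ 0.5818 -0.3303]
rider [0.5253 0.2769] 
glue [0.76   0.0101] [ 0.7557 -0.0089]
tin [ 0.7101 -0.1704] [ 0.7103 -0.1753]
cork [ 0.3635 -0.1213] [ 0.3586 -0.1406]
cam in tool [ 0.0762  0.0003 -0.146 ] look [-0.2932 -0.0009  0.9561] right [-0.0001  1.     -0.0007]
```

```bash
python3 - <<'E'
from h import *
from workcell import bot
import json
np.set_printoptions(precision=3,suppress=True)
for p in ([.47,.19,.22],[.48,-.2,.24],[.48,.24,.066]):
  for y in (95,-85): print(p,y,bot.ik(p,down(np.radians(y))))
for n,p in (('g',[.45,.19,.22]),('r',[.48,-.20,.24])):
    bot.movep(p,down(np.radians(90)))
    i=bot.camera_info('wrist');im=bot.capture('wrist')
    json.dump({k:np.asarray(v).tolist() for k,v in i.items()},open(f'{n}.json','w'))
    cv2.imwrite(f'pics/{n}.png',im[:,:,::-1]);cv2.imwrite(f'pics/{n}_b.png',cv2.resize(im[:,:,::-1],(800,600),interpolation=cv2.INTER_CUBIC))
print(bot.get_obs()['t'],bot.get_obs()['eef_pos'])
E
```

```text
[0.47, 0.19, 0.22] 95 [-0.251  0.578 -0.354  1.933  0.305  0.682  0.868]
[0.47, 0.19, 0.22] -85 [-0.777  0.614  0.494  1.959 -0.451  0.678 -1.485]
[0.48, -0.2, 0.24] 95 [ 0.548  0.568 -0.385  1.872  0.298  0.758  1.658]
[0.48, -0.2, 0.24] -85 [ 0.028  0.59   0.454  1.899 -0.372  0.736 -0.789]
[0.48, 0.24, 0.066] 95 [-0.406  0.856 -0.24   1.955  0.495  0.387  0.629]
[0.48, 0.24, 0.066] -85 [-0.703  0.875  0.262  1.971 -0.583  0.37  -1.465]
3.55 [ 0.481 -0.198  0.24 ]
```

View pics/g_b.png

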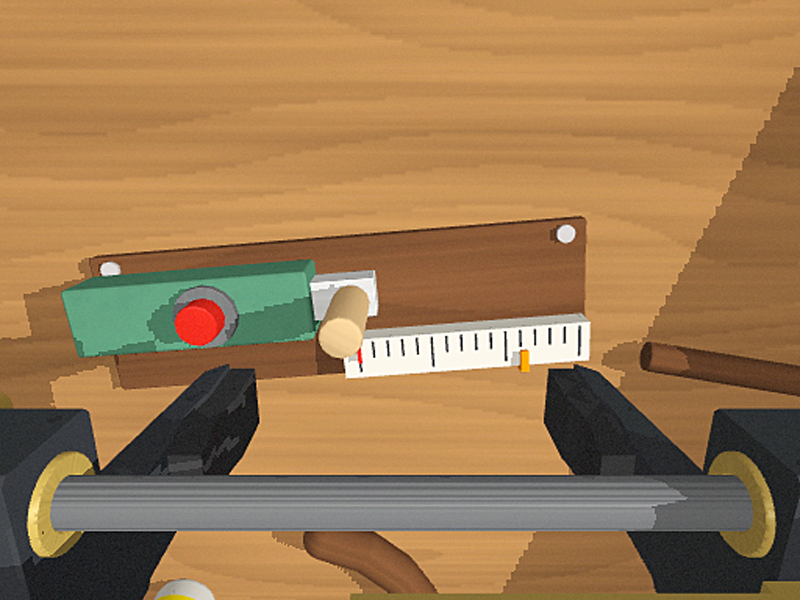

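View pics/r_b.png

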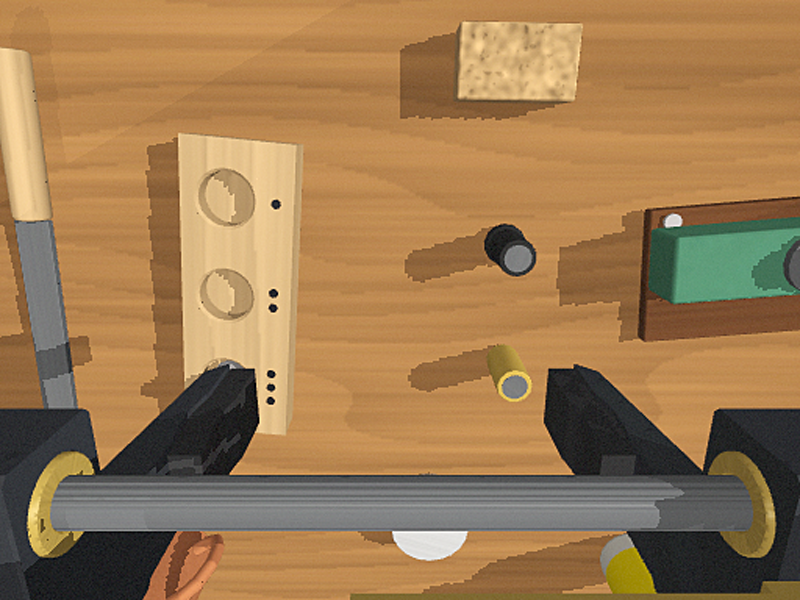

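In the wrist views, the collar top is at (514,387), the tip top at (517,261), pocket 1 at (226.5,197) and pocket 2 at (226.5,294). On the gauge, the button is at (200,322), the knob top at (342,337), the rider at (524,361) and the pointer at (361,356). I refine some of these by colour.

```bash
python3 - <<'E'
from h import *
import json
np.set_printoptions(precision=4,suppress=True)
L=lambda n:({k:np.array(v) for k,v in json.load(open(n+'.json')).items()},cv2.imread(f'pics/{n}.png'))
f=1/1.5625
def cen(m,x0,x1,y0,y1):
    b=[int(v*f) for v in(x0,x1,y0,y1)];ys,xs=np.nonzero(m[b[2]:b[3],b[0]:b[1]]);return (xs.min()+xs.max())/2+b[0],(ys.min()+ys.max())/2+b[2],len(xs),xs.mean()+b[0],ys.mean()+b[2]
i,im=L('g');h=cv2.cvtColor(im,cv2.COLOR_BGR2HSV).astype(int);H,S,V=h[...,0],h[...,1],h[...,2]
red=((H<4)|(H>175))&(S>190)&(V>235);org=(H>8)&(H<20)&(S>200)&(V>200)
for n,m,b,z in(('button',red,(160,260,270,360),.071),('rider',org,(505,545,335,385),.034),('pointer',((H<6)|(H>174))&(S>150)&(V>120),(350,372,335,372),.035)):
    c=cen(m,*b);print(n,np.array(c)/f,onplane(i,c[3],c[4],z))
for n,u,v,z in (('knobtop',342,338,.11),('tick0',361,364,.03),('tickend',580,342,.03),('boardTL',90,256,.012),('boardTR',585,217,.012),('housTL',78,289,.05),('housTR',311,262,.05),('housBL',79,356,.05),('housBR',316,334,.05)): print(n,onplane(i,u*f,v*f,z))
i,im=L('r');h=cv2.cvtColor(im,cv2.COLOR_BGR2HSV).astype(int)
for n,u,v,z in (('collar',514,386.5,.05),('tip',518,261,.05),('p1',226.5,197,.028),('p2',226.5,294,.028),('rTL',179,134,.028),('rTR',301,145,.028),('d1',276,204,.028),('d3',271,387,.028)): print(n,onplane(i,u*f,v*f,z))
E
```

```text
button [195.3125 325.     790.625  195.2106 325.2162] [0.482  0.0705 0.071 ]
rider [524.2188 360.1562  17.1875 523.5795 357.2443] [0.5185 0.2755 0.034 ]
pointer [359.375  355.4688  31.25   359.0625 355.7812] [0.5171 0.164  0.035 ]
knobtop [0.4747 0.1615 0.11  ]
tick0 [0.5254 0.1647 0.03  ]
tickend [0.509  0.3142 0.03  ]
boardTL [ 0.4536 -0.0196  0.012 ]
boardTR [0.4266 0.315  0.012 ]
housTL [ 0.4659 -0.008   0.05  ]
housTR [0.4486 0.1372 0.05  ]
housBL [ 0.5109 -0.0154  0.05  ]
housBR [0.4956 0.1381 0.05  ]
collar [ 0.5731 -0.1182  0.05  ]
tip [ 0.4832 -0.1215  0.05  ]
p1 [ 0.445  -0.3138  0.028 ]
p2 [ 0.5126 -0.3202  0.028 ]
rTL [ 0.4049 -0.3406  0.028 ]
rTR [ 0.4116 -0.2624  0.028 ]
d1 [ 0.4496 -0.2812  0.028 ]
d3 [ 0.5849 -0.2939  0.028 ]
```

```bash
cat >> h.py <<'E'
def pick_place(bot,src,dst,yaw):
    Q=down(np.radians(yaw))
    bot.set_gripper(.7)
    bot.movep([*src,.12],Q); bot.line_to([*src,.0215],vel=.1)
    bot.set_gripper(0); o=bot.get_obs(); print('grip',o['t'],o['finger_gap'],o['grasp_force'],o['eef_pos'])
    if o['finger_gap']<.2: return
    bot.line_to([*src,.13],vel=.2); bot.line_to([*dst,.13],vel=.25); bot.line_to([*dst,.06],vel=.15)
    bot.line_to([*dst,.035],vel=.05); o=bot.get_obs(); print('down',o['eef_pos'],o['force'],o['finger_gap'])
    bot.set_gripper(.55); bot.line_to([*dst,.15],vel=.2); print('t',bot.get_obs()['t'])
E
python3 - <<'E'
from h import *
from workcell import bot
np.set_printoptions(precision=4,suppress=True)
pick_place(bot,(.5731,-.1182),(.445,-.3138),84.8)
i=bot.camera_info('wrist');im=bot.capture('wrist')[:,:,::-1]
print([ (n,proj(i,p)) for n,p in(('p1',(.445,-.3138,.028)),('tip',(.4832,-.1215,.05)))])
cv2.imwrite('pics/c1.png',cv2.resize(im,(800,600)))
E
```

```text
grip 6.625 0.2700144833495949 29.96703263836025 [ 0.5732 -0.1182  0.0216]
down [ 0.445  -0.3137  0.0348] [-0.6596 -1.0307 -0.5002] 0.27627957221022104
t 10.9333
[('p1', array([255.8686, 184.0922])), ('tip', array([507.2126, 217.3315]))]
```

View pics/c1.png

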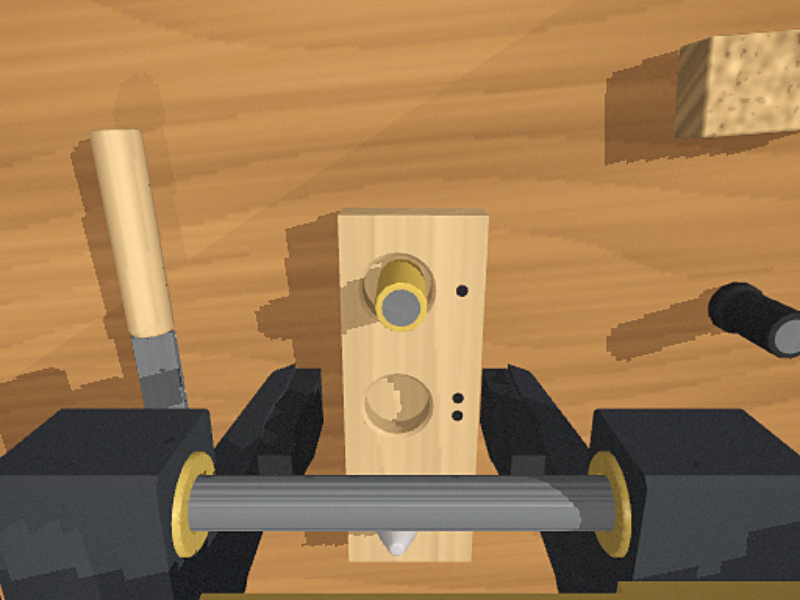

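The collar stands upright in the one-dot pocket, with its top at (401,306). Pocket 2's rim is centred at (398,406). Next is the tip.

```bash
python3 - <<'E'
from h import *
from workcell import bot
np.set_printoptions(precision=4,suppress=True)
i=bot.camera_info('wrist');f=1/1.5625
print('collar',onplane(i,401*f,306*f,.062),'p1',onplane(i,398*f,288*f,.028),'p2',onplane(i,398*f,406*f,.028),'tip',onplane(i,789*f,338*f,.05))
pick_place(bot,(.4832,-.1215),(.5126,-.3202),84.8)
i=bot.camera_info('wrist');im=bot.capture('wrist')[:,:,::-1]
cv2.imwrite('pics/c2.png',cv2.resize(im,(800,600)))
E
```

```text
collar [ 0.4436 -0.3129  0.062 ] p1 [ 0.4446 -0.3145  0.028 ] p2 [ 0.5132 -0.3208  0.028 ] tip [ 0.4816 -0.1234  0.05  ]
grip 13.9833 0.27469808027053777 30.000179198104888 [ 0.4833 -0.1216  0.0216]
down [ 0.5128 -0.3204  0.0349] [ 2.4029 -0.3935 -0.9202] 0.2704510710849026
t 18.1583
```

View pics/c2.png

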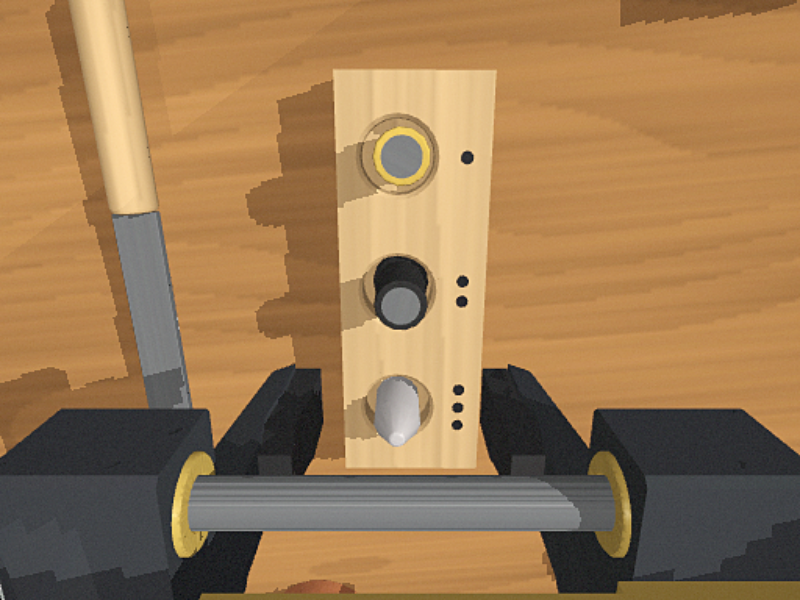

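Both fittings stand seated: the collar top is at (402,156) and the tip top at (401,306). Next I press the button, stopping on force.

```bash
python3 - <<'E'
from h import *
from workcell import bot
np.set_printoptions(precision=4,suppress=True)
b=(.482,.071);Q=down(np.radians(94.6))
bot.set_gripper(0)
bot.movep([*b,.14],Q);bot.line_to([*b,.078],vel=.1);bot.wait(.2)
f0=bot.get_obs()['force'][2]
for z in np.arange(.074,.0585,-.0015):
    bot.line_to([*b,z],vel=.03);bot.wait(.05);o=bot.get_obs();F=o['force'][2]-f0
    print(round(z,4),o['eef_pos'],round(F,2))
    if F>9: break
bot.wait(.2)
i=bot.camera_info('wrist');im=bot.capture('wrist')[:,:,::-1]
print('home knob',proj(i,[.4747,.1615,.11]),'out15',proj(i,[.4735,.1765,.11]))
cv2.imwrite('pics/b.png',cv2.resize(im,(800,600)));print(bot.get_obs()['t'])
E
```

```text
0.074 [0.4819 0.071  0.0739] 0.81
0.0725 [0.482  0.071  0.0725] 0.37
0.071 [0.4822 0.071  0.0711] 1.23
0.0695 [0.4821 0.071  0.0695] 3.25
0.068 [0.4821 0.071  0.068 ] 3.56
0.0665 [0.4821 0.071  0.0665] 4.3
0.065 [0.4822 0.071  0.065 ] 4.81
0.0635 [0.4822 0.071  0.0643] 15.25
home knob [516.0741 313.9355] out15 [559.2299 313.9367]
24.125
```

View pics/b.png

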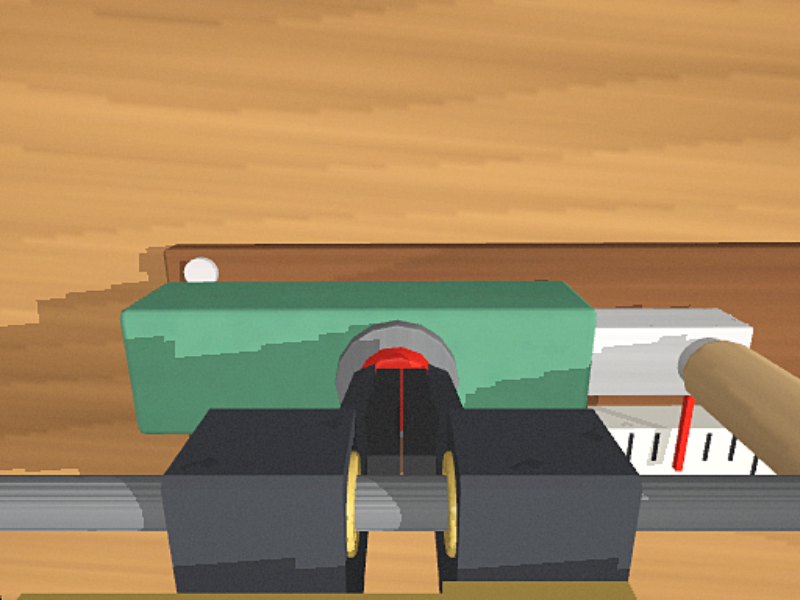

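Red pointer is now at (679,469), between the scale ticks: the arm has popped out. I re-view from the scale side to measure pointer and rider.

```bash
python3 - <<'E'
from h import *
from workcell import bot
np.set_printoptions(precision=4,suppress=True)
f=1/1.5625
print('ptr',onplane(bot.camera_info('wrist'),679*f,468*f,.035))
bot.line_to([.482,.071,.15],vel=.2);bot.set_gripper(.8)
bot.movep([.53,.21,.17],down(np.radians(-85.4)));bot.wait(.1)
i=bot.camera_info('wrist');im=bot.capture('wrist')[:,:,::-1]
cv2.imwrite('pics/k.png',im);cv2.imwrite('pics/k_b.png',cv2.resize(im,(800,600)));print(bot.get_obs()['t'])
h=cv2.cvtColor(im,cv2.COLOR_BGR2HSV).astype(int);H,S,V=h[...,0],h[...,1],h[...,2]
for n,m,z in(('rider',(H>8)&(H<20)&(S>215)&(V>180),.034),('red',((H<5)|(H>174))&(S>180)&(V>110),.035)):
    k,l,st,c=cv2.connectedComponentsWithStats(m.astype(np.uint8))
    for s,q in zip(st[1:],c[1:]):
        if s[4]>12: print(n,s,q/f,onplane(i,*q,z))
print(proj(i,[.4735,.1765,.11])/f)
E
```

```text
ptr [0.5199 0.1816 0.035 ]
27.7333
rider [182 176   1  13  13] [284.375 284.375] [0.5217 0.2737 0.034 ]
red [287 192   4  37 102] [450.5208 330.0858] [0.5026 0.1796 0.035 ]
red [402 239  38  35 830] [654.9078 396.6886] [0.4707 0.0554 0.035 ]
[465.2629 451.1449]
```

View pics/k_b.png

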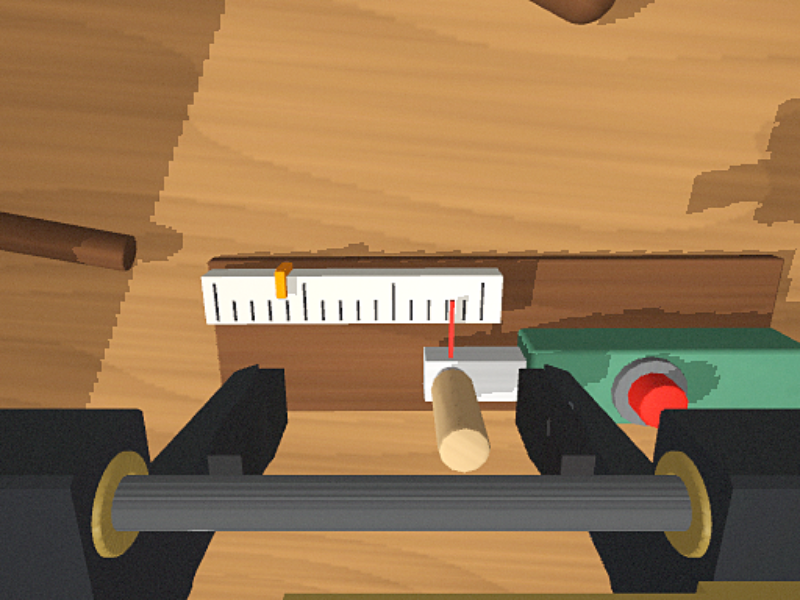

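Pointer tip is at (451,302) to (451,357) and the rider at (284,281), so about 93 mm of draw remains. I grip the knob along the gauge axis and draw.

```bash
python3 - <<'E'
from h import *
from workcell import bot
np.set_printoptions(precision=4,suppress=True)
f=1/1.5625
k=np.array([.4734,.1772]);u=np.array([-.0802,.9968])
bot.line_to([*k,.15],vel=.2);bot.line_to([*k,.066],vel=.1);bot.set_gripper(0)
o=bot.get_obs();print(o['finger_gap'],o['grasp_force'],o['force'])
bot.line_to([*(k+.093*u),.066],vel=.05);bot.wait(.3)
o=bot.get_obs();print(o['t'],o['eef_pos'],o['finger_gap'],o['grasp_force'],o['force'])
i=bot.camera_info('wrist');im=bot.capture('wrist')[:,:,::-1]
cv2.imwrite('pics/d.png',im);cv2.imwrite('pics/d_b.png',cv2.resize(im,(800,600)))
h=cv2.cvtColor(im,cv2.COLOR_BGR2HSV).astype(int);H,S,V=h[...,0],h[...,1],h[...,2]
for n,m,z in(('rider',(H>8)&(H<20)&(S>215)&(V>180),.034),('red',((H<5)|(H>174))&(S>180)&(V>110),.035)):
    c,l,st,c=cv2.connectedComponentsWithStats(m.astype(np.uint8))
    for s,q in zip(st[1:],c[1:]):
        if s[4]>12: print(n,s,q/f,onplane(i,*q,z),(onplane(i,*q,z)[:2]-k)@u)
E
```

```text
0.26092394528158996 29.879649429822166 [0.4088 0.555  0.4078]
32.3 [0.4657 0.2696 0.066 ] 0.26322311708608176 29.917211458778183 [-2.114  -4.2277  4.1601]
rider [248 111  11  31 316] [395.5053 197.9579] [0.5214 0.2762 0.034 ] 0.09486061640005615
red [254 145   5  62 254] [400.689  274.3049] [0.4957 0.2724 0.035 ] 0.09315480867790377
```

View pics/d_b.png

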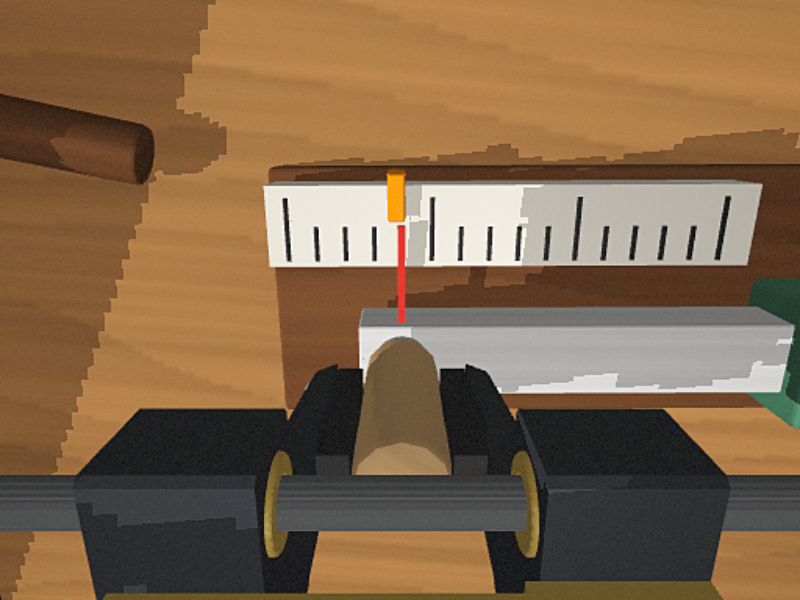

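The pointer at x=401 is about 1.6 mm short of the rider at x=396 (29 px per 10 mm). I correct that, confirm and hand in.

```bash
python3 - <<'E'
from h import *
from workcell import bot
k=np.array([.4734,.1772]);u=np.array([-.0802,.9968])
bot.line_to([*(k+.0946*u),.066],vel=.02);bot.wait(.6)
im=bot.capture('wrist')[:,:,::-1]
h=cv2.cvtColor(im,cv2.COLOR_BGR2HSV).astype(int);H,S,V=h[...,0],h[...,1],h[...,2]
for m in((H>8)&(H<20)&(S>215)&(V>180),((H<5)|(H>174))&(S>180)&(V>110)):
    c,l,st,c=cv2.connectedComponentsWithStats(m.astype(np.uint8));j=1+st[1:,4].argmax();print(st[j],c[j]*1.5625)
o=bot.get_obs();print(o['t'],o['grasp_force'],abs(o['qvel']).max())
print(bot.finish_job())
E
```

```text
[251 111  11  31 313] [400.1547524  198.27276358]
[254 145   5  62 248] [400.76864919 273.99823589]
33.25 29.917967837463948 0.001313318019594657
the job is handed in; nothing more can be done
None
```

The job was handed in at 33 s (no verdict came back): collar and tip were seated in the one- and two-dot pockets when last seen, the lock is released, and the gripper is holding the knob with the pointer about 0.2 mm from the rider.

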